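# Feed a smoking puck through the sprung flap of the smoke box

## Task

Feed the smoke box at the end of the shelf: push its sprung flap open with one finger and, while that finger keeps it open, push the pressed-wood puck along the shelf with the other finger until it drops into the box, then draw both fingers out so that the flap shuts. The puck is brittle: do not pinch it, lift it or shove it against the flap. Leave the other things on the shelf where they are.

Things in the scene. Friction and masses are not known exactly. Their poses are not given: they have to be found in the camera images.
- sill (a point): On the steel shelf's top, middle of the sill where the shelf ends and the smoke box opens. Axes: x level, into the box (the way to push); y along the sill, towards the robot's side; z up. The shelf top is z = 0 here (110 mm over the counter), x -500 to 0, y -120 to 120 mm, with a 30 mm upstand along y = -120. Past the sill there is no floor: what tips over it drops into the box.
- hinge (a point): Middle of the flap's hinge, at x 70, z 45 mm in sill's frame (same axes). The opening slopes from the sill up and back to it, 156 mm wide (y -78 to 78) between solid cheeks. The box reaches x = 220, y -120 to 120; its roof is 50 mm above the shelf, with a pipe at x = 182 that rises to 100 mm. An upright finger may go in until its front is 62 mm past the sill, then it meets the hinge.
- pan (a point): Middle of the box's floor pan, 110 mm past the sill and 105 mm below the shelf top, where the puck ends up; inside, the box measures 215 x 234 mm.
- flap (a joint): Sprung flap closing the sloping opening, a plate 150 wide, 80 long, 3 mm thick, hinged along its top edge at hinge. 0 rad is shut (lower edge on the sill); grows as the lower edge is pushed into the box, to 1.25; at 1.02 it hangs upright. The spring shuts it by itself: 4 N of level push just above the sill starts it, about 5 N holds it at 0.5 rad.
- flap_edge (a point): Middle of the flap's lower edge, moving with the flap; on the sill when shut.
- puck: Pressed-wood smoking puck, the task's item: a brown disc 40 mm across, 18 mm high, 20 to 45 g, lying flat on the shelf in front of the flap, 65 to 125 mm before the sill. Origin at the middle of its underside, z up. Brittle.
- tongs: Bystander: lever-action steel tongs lying on the shelf's near edge, 240 x 35 x 18 mm. Origin at its underside.
- salt_pig: Bystander: glass salt pig, 88 mm across, 92 mm high, near the open end of the shelf. Origin at its underside.
- lid: Bystander: round orange silicone lid, 106 mm across, 26 mm high with its knob, on the shelf. Origin at its underside.
- basting_pot: Bystander: aluminium basting pot, 80 mm across, 62 mm high, with a stick handle, near the open end of the shelf. Origin at its underside.
- fork: Bystander: white plastic fork, 170 x 24 x 5 mm, lying on the shelf near its back edge, beside the puck's path. Origin at its underside.

How it is judged (in metres and radians):
On the way, in this order (a step that is already met when the one before it is completed fails the run):
1. a finger has pushed the flap open while the puck's middle is still over the shelf (value of joint flap above 0.2 rad and contact force between the fingers and flap above 0.3 N and x of puck in the frame of sill below 0 m), for 0.1 s.
2. the puck has dropped below the shelf inside the box, the flap still held open (value of joint flap above 0.2 rad and x of puck in the frame of sill above 0 m and z of puck in the frame of sill below -0.03 m), for 0.02 s.
At the end, for the whole second after the job is handed in: The puck is inside the smoke box, at least 50 mm below the shelf top, and the flap has shut (within 0.06 rad) (value of joint flap below 0.06 rad and z of puck in the frame of sill below -0.05 m and x of puck in the frame of sill between 0 and 0.22 m and y of puck in the frame of sill between -0.12 and 0.12 m); the robot touches nothing.
It fails at once if the puck is lifted more than 10 mm off the shelf (z of puck in the frame of sill above 0.01 m).
It fails at once if the puck is pinched or pressed hard (over 8 N) (contact force between the fingers and puck above 8 N).
It fails at once if the puck, still on the shelf, is shoved against the flap (over 1.5 N) (contact force between puck and flap above 1.5 N and z of puck in the frame of sill above -0.005 m).
It fails at once if another thing on the shelf is moved more than 20 mm (distance of any of tongs, salt_pig, lid, basting_pot, fork from where it was at the start of the episode above 0.02 m).
It also fails if it takes over 35 s, if anything falls off the work surface, if the arm or the gripper's body presses on something with over 40 N, if the wrist force passes 120 N, or if a joint passes its speed limit or range.

## Robot

A 7-joint arm with a two-finger parallel gripper is mounted at the origin on the work surface. World frame = base frame: x ahead of the robot, y to its left, z up, the work surface at z = 0. Lengths are in mm, angles in rad, forces in N, time in s.
With the tool pointing down it reaches from about 400 to 875 mm from the base axis. Payload 4.4 kg.
Tool frame: the origin (TCP) lies at the very end of the fingers, on their centre line; the grasp point (between the pads) lies 19 mm behind it; z points along the fingers, y is the direction in which the jaws open and shut (so a half turn about z gives the same grasp; the last joint's range is limited). The gripper opens to 85 mm and grips with 20 to 120 N. Pads are 22 mm wide; open, the fingers measure 114 mm over their backs; the gripper's body (76 mm by 85 mm) begins 54 mm behind the grasp point. The pads swing forward as they close: fully open they stand 13 mm farther back than shut.
Start: joints at [1.146, 0.628, 0.038, 1.517, -0.027, 0.996, -0.02], TCP at [228.276, -608.611, 231.313] pointing down, gripper open.
Joint ranges: [-3.06, 3.06], [-0.37, 2.12], [-1.25, 1.32], [0.18, 2.47], [-1.1, 4.24], [0.23, 1.98], [-2.94, 2.94]. Speed limits (rad/s): [2.57, 2.57, 3.14, 3.14, 3.14, 3.14, 3.14].

## Interface

Orientations are given as [roll, pitch, yaw] about the fixed x, y, z axes, in that order (R = Rz(yaw) Ry(pitch) Rx(roll)).
In Python, from cell import ctrl gives the robot as it stands. The module is installed in compiled form; this text tells all that it offers.
- The arm moves only by the shell command python3 -m jog 'ROWS'. ROWS is text: rows parted by semicolons, each of 7 numbers parted by spaces: the shift along the tool's x, y, z in mm, then the turn, a rotation vector about the tool's x, y, z in degrees, then the opening, from -1 (shut) to 1 (fully open). In form: x y z wx wy wz claw; .... A call has 1 to 8 rows; each row is the pose to reach, as a shift and turn from the pose commanded when the call began, along the tool's axes at that moment; what a row does not reach only later rows make up. A row lasts 1/8 s, in which the tool goes at most 62.5 mm and 10.7 degrees, less where a joint would pass 70% of its speed; a pose out of reach is approached as far as the arm can. A call with a gripper value outside its range is refused whole. The fingers move at their own pace and stop on an object; the grip force is fixed at half the most. Time passes only in rows, so rows that repeat a pose let the fingers close. It gives the time, the measured TCP pose, the force and the opening at its end, in the units of the state.
- ctrl.read_state(): the state, without advancing time (a new reading comes with each control period).
- ctrl.get_image(name): name is "scene" or "side" or "wrist"; returns a dict with "image" (384x512x3 uint8, red, green, blue), "z_map" (384x512 float32, mm along the optical axis (not along the pixel's ray), 0 where there is no reading), "vertical_fov" (degrees; the focal length in pixels is half the picture's height over the tangent of half this angle, whatever the lens; pixels are square), "cx", "cy" (the principal point, pixels), "extrinsics" (4x4, takes a point from world to camera coordinates); the wrist camera has in their place "hand_eye" (4x4, takes a point from camera to tool coordinates, whose origin is the TCP and whose axes are the flange's). Camera axes: x right, y down, z forward; pixel columns grow to the right and rows downward; lengths in mm; the calibration is good to about 2 mm. A picture is of the moment at which its call begins: read the wrist's pose just before it.
- ctrl.finish_job(): hands the job in, once; it reports no verdict.
The state is a dict: "clock": time; "qpos": joint angles; "qd": joint speeds; "tau": joint torques, N m; "eef_pos": TCP position; "tool_rot": TCP orientation; "force": force on the tool from outside, world axes, zero at the start; "torque": the same for the moment, N m; "width": finger opening in mm.
Only numpy, scipy, OpenCV 4.12 (cv2) and the standard library are available. Lean on these libraries where they do the work, as an engineer would, in place of code of your own. Each camera call takes 0.05 s, during which the arm holds its last target.

## Working session

There is one attempt and no reset: what is moved stays moved. The work goes in short steps, Python scripts to look and compute and a shell command to move; the robot and the scene stay as the last step left them, time stands still between calls to the robot, and variables do not carry over. Pictures are saved under pics/ and viewed, and the job is handed in when it is done.

```bash
mkdir -p pics; python3 - <<'E'
from cell import ctrl
import cv2,numpy as np
s=ctrl.read_state();print({k:np.round(v,3).tolist() for k,v in s.items()})
for n in("scene","side","wrist"):
    d=ctrl.get_image(n);cv2.imwrite(f"pics/{n}0.png",d["image"][:,:,::-1])
    np.savez(f"{n}0.npz",**d)
    print(n,d["vertical_fov"],d["cx"],d["cy"],np.round(d.get("extrinsics",d.get("hand_eye")),3).tolist())
E
```

```text
{'clock': 0.0, 'qpos': [1.146, 0.629, 0.038, 1.518, -0.027, 0.996, -0.02], 'qd': [-0.001, 0.001, -0.0, -0.001, 0.001, -0.0, 0.001], 'tau': [0.0, -56.34, 1.226, -19.344, 0.011, 0.011, -0.0], 'eef_pos': [228.065, -608.005, 230.379], 'tool_rot': [-3.14, 0.0, 0.359], 'force': [-0.296, -0.247, -0.292], 'torque': [-0.022, 0.025, -0.018], 'width': 85.47}
scene 44.419148294119196 260.55206552858067 197.91746375007628 [[-0.507, 0.862, -0.02, 327.915], [0.574, 0.32, -0.754, -228.735], [-0.643, -0.394, -0.657, 1404.686], [0.0, 0.0, 0.0, 1.0]]
side 44.46349321840937 259.5235741176336 195.0451292214611 [[-0.821, -0.571, 0.013, 433.436], [-0.342, 0.473, -0.812, 295.519], [0.457, -0.671, -0.583, 1015.68], [0.0, 0.0, 0.0, 1.0]]
wrist 69.30726637012847 258.6515286140026 190.2300456279492 [[-0.001, -0.946, -0.325, 84.248], [1.0, -0.001, -0.0, -0.307], [0.0, -0.325, 0.946, -143.283], [0.0, 0.0, 0.0, 1.0]]
```

View pics/scene0.png

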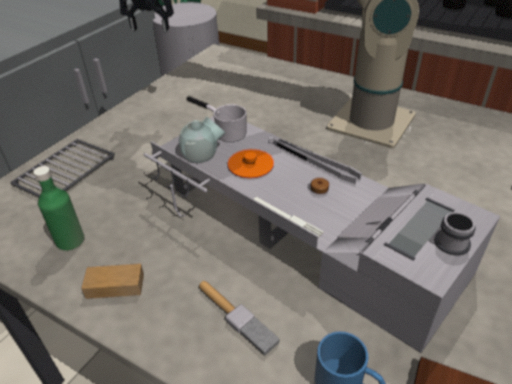

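View pics/side0.png

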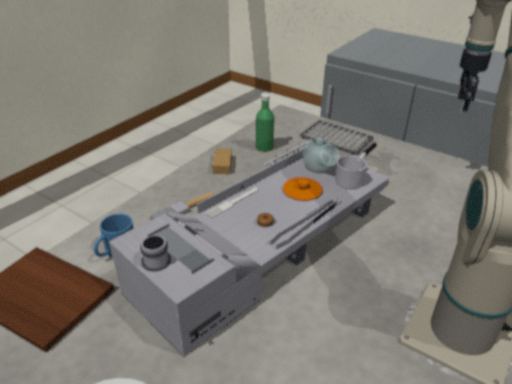

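View pics/wrist0.png

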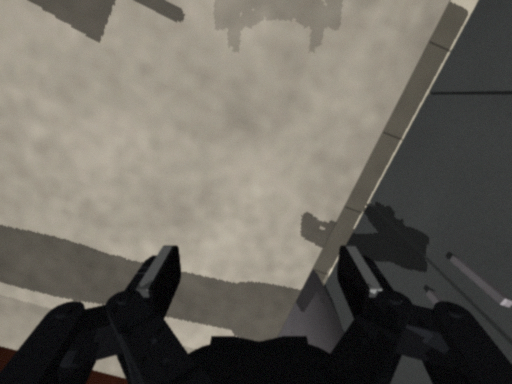

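```bash
cat > h.py <<'E'
import numpy as np,cv2
def load(n):
    d=dict(np.load(n+".npz"));return d
def cloud(d,T=None):
    H,W=d["z_map"].shape;f=H/2/np.tan(np.radians(float(d["vertical_fov"]))/2)
    u,v=np.meshgrid(np.arange(W),np.arange(H));z=d["z_map"].astype(float)
    P=np.stack([(u-d["cx"])/f*z,(v-d["cy"])/f*z,z,np.ones_like(z)],-1)
    if T is None:T=np.linalg.inv(d["extrinsics"])
    return (P@T.T)[...,:3],z>0
def ray(d,u,v,h,T=None):
    f=192/np.tan(np.radians(float(d["vertical_fov"]))/2)
    if T is None:T=np.linalg.inv(d["extrinsics"])
    r=T[:3,:3]@[(u-d["cx"])/f,(v-d["cy"])/f,1];o=T[:3,3]
    return o+r*(h-o[2])/r[2]
E
python3 - <<'E'
from h import *
ims=[]
for n in("scene0","side0"):
    d=load(n);P,ok=cloud(d)
    m=ok&(P[...,2]>60)&(P[...,2]<260)
    c=d["image"];hsv=cv2.cvtColor(c,cv2.COLOR_RGB2HSV)
    # puck
    br=((hsv[...,0]<18)&(hsv[...,1]>110)&(hsv[...,2]<170))&m&(P[...,2]<150)
    k,l,st,ce=cv2.connectedComponentsWithStats(br.astype(np.uint8))
    for i in range(1,k):
        if st[i,4]>20: q=P[l==i]; print(n,"brown",st[i],ce[i],q.mean(0),q.max(0),q.min(0), ray(d,*ce[i],119))
    z=P[m][:,2]; print(n,np.histogram(z,np.arange(60,260,5)))
    # topdown
    img=np.zeros((600,800,3),np.uint8);hm=np.full((600,800),0.)
    mm=ok&(P[...,2]>-20)&(P[...,2]<300)
    X=P[mm];col=c[mm]
    px=((300-X[:,1])/1.2).astype(int)+300; py=550-((X[:,0]-0)/1.5).astype(int)
    px=(400-X[:,1]/1.5).astype(int)
    g=(px>=0)&(px<800)&(py>=0)&(py<600)
    img[py[g],px[g]]=col[g][:,::-1]
    cv2.imwrite(f"pics/top_{n}.png",img)
E
```

```text
scene0 brown [294   0  26   5  58] [307.74137931   1.34482759] [-678.84980744 -544.51544621   64.93080813] [-665.77569242 -503.31837466   72.75139503] [-712.99738517 -610.09948747   60.04600176] [-531.95109603 -474.91081952  119.        ]
scene0 brown [241 157  15   8  83] [247.63855422 160.96385542] [ 485.11310437 -125.95760793  122.97770606] [ 494.54542206 -109.14119284  136.63821338] [ 468.9308999  -148.8224601   114.87687514] [ 480.60151089 -128.8784409   119.        ]
scene0 brown [228 160  33  18  49] [239.65306122 172.6122449 ] [ 521.81339071 -124.65251252  115.38294448] [532.54186132 -80.15423639 120.04700036] [ 496.91401018 -171.72710584  110.62843698] [ 525.71602021 -121.72818907  119.        ]
scene0 brown [311 178  17  15 204] [319.20098039 185.35784314] [488.50643328  52.87424898 125.85987161] [501.28206478  68.76328134 131.05818195] [467.87450852  33.84088996 112.07274857] [480.80486215  49.73361206 119.        ]
scene0 (array([1110,  922,  896,  863,  980,  837,  640, 1634, 3565, 3557, 6482,
       2368, 1459, 1676, 1279, 1285, 1033,  808,  776, 3590, 4680,  544,
     
[... 604 characters left out ...]
12 146] [264.78082192 219.34246575] [476.03685419  55.50265119 124.33891799] [495.06091895  70.8516635  128.10207087] [459.40878773  32.06196059 115.38198428] [479.67671168  49.98407536 119.        ]
side0 (array([ 911,  885,  897,  926, 1055,  980, 2606, 4011, 1132, 7300, 1987,
       1488, 1307, 1192, 1008, 1076,  766,  778,  778, 5124,  882,  485,
        434,  352,  340,  320,  267,  285,  268,  502,  193,  172,  159,
        155,  138,  142,  148,  145,  160]), array([ 60,  65,  70,  75,  80,  85,  90,  95, 100, 105, 110, 115, 120,
       125, 130, 135, 140, 145, 150, 155, 160, 165, 170, 175, 180, 185,
       190, 195, 200, 205, 210, 215, 220, 225, 230, 235, 240, 245, 250,
       255]))
```

```bash
python3 - <<'E'
import cv2
a=cv2.imread('pics/scene0.png')[80:340,130:512];cv2.imwrite('pics/sc_crop.png',cv2.resize(a,(764,520),interpolation=2))
a=cv2.imread('pics/side0.png')[120:370,90:410];cv2.imwrite('pics/si_crop.png',cv2.resize(a,(768,600),interpolation=2))
E
```

```text
(no output)
```

View pics/sc_crop.png

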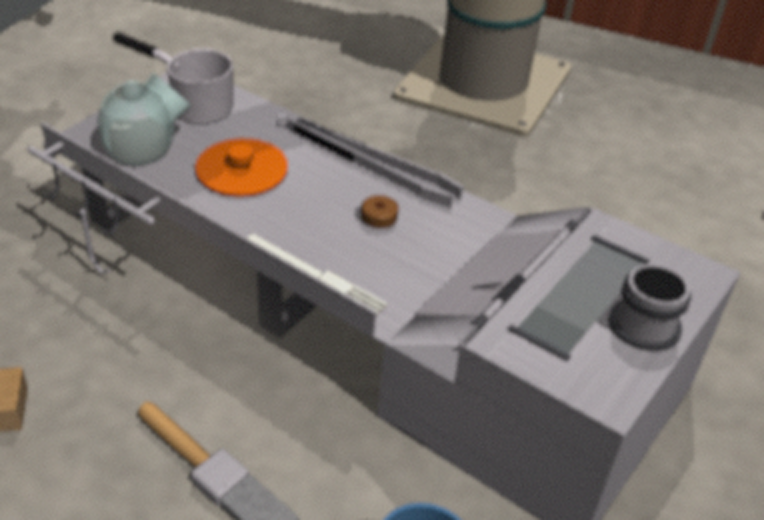

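View pics/si_crop.png

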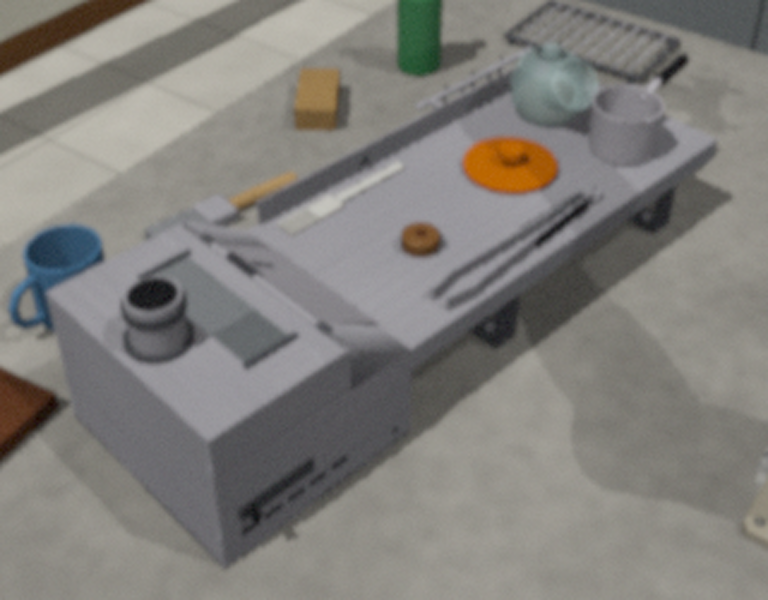

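View pics/top_scene0.png

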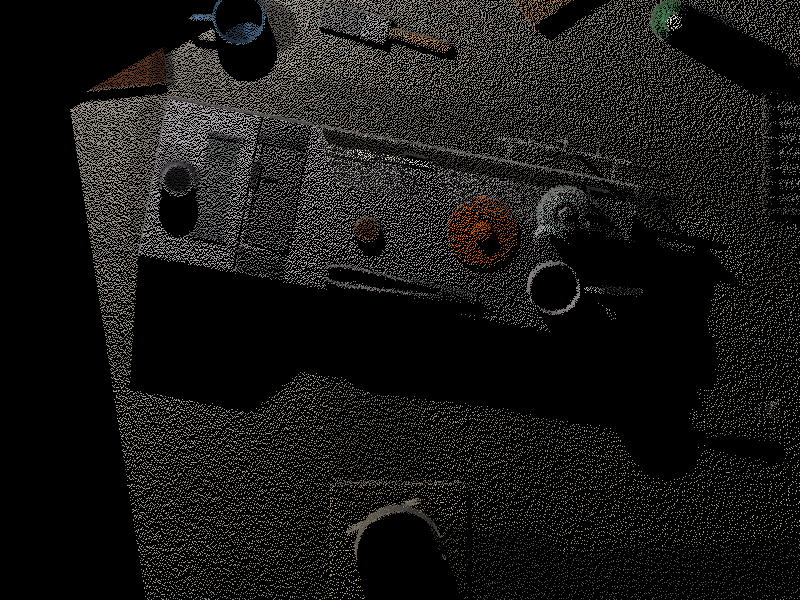

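```bash
python3 - <<'E'
from h import *
for n in("scene0","side0"):
    d=load(n);P,ok=cloud(d)
    roof=ok&(P[...,2]>154)&(P[...,2]<168)&(P[...,0]>250)&(P[...,0]<720)&(P[...,1]>100)&(P[...,1]<420)
    k,l,st,ce=cv2.connectedComponentsWithStats(cv2.morphologyEx(roof.astype(np.uint8),cv2.MORPH_OPEN,np.ones((3,3))))
    i=1+np.argmax(st[1:,4]);X=P[l==i]
    print(n,st[i],'z',np.median(X[:,2]));r=cv2.minAreaRect(X[:,:2].astype(np.float32));print(r,cv2.boxPoints(r).round().tolist())
    sh=ok&(P[...,2]>102)&(P[...,2]<117)&(P[...,0]>300)&(P[...,0]<680)&(P[...,1]>-330)&(P[...,1]<200)
    k,l,st,ce=cv2.connectedComponentsWithStats(cv2.morphologyEx(sh.astype(np.uint8),cv2.MORPH_OPEN,np.ones((3,3))))
    i=1+np.argmax(st[1:,4]);X=P[l==i];A=np.c_[X[:,:2],np.ones(len(X))];print('shelf',st[i],np.linalg.lstsq(A,X[:,2],rcond=None)[0],np.median(X[:,2]))
    r=cv2.minAreaRect(X[:,:2].astype(np.float32));print(r,cv2.boxPoints(r).round().tolist())
    # hand-read corners (crop coords)
    if n=="scene0":
        for nm,u,v,h in[("far-near corner",735/2+130,275/2+80,160),("far-back",625/2+130,435/2+80,160),("near hinge corner",590/2+130,208/2+80,160),("sill near end",515/2+130,214/2+80,110),("shelf back, upstand top start",380/2+130,318/2+80,140)]: print(nm,ray(d,u,v,h).round(1))
    else:
        s=.41667
        for nm,u,v,h in[("far-near",208*s+90,440*s+120,160),("far-back",50*s+90,290*s+120,160),("near hinge",355*s+90,345*s+120,160),("back hinge",185*s+90,225*s+120,160),("sill near",410*s+90,350*s+120,110),("shelf open near",716*s+90,145*s+120,110)]: print(nm,ray(d,u,v,h).round(1))
E
```

```text
scene0 [ 356  183  144  116 7804] z 160.22655585966146
((548.9813232421875, 292.6655578613281), (158.40927124023438, 245.01547241210938), 79.32320404052734) [[414.0, 238.0], [655.0, 192.0], [684.0, 348.0], [443.0, 393.0]]
shelf [ 193  123  197  149 8828] [ 1.98693474e-03 -8.14638618e-04  1.09780522e+02] 110.56196075902812
((490.99334716796875, -13.1578369140625), (479.0033264160156, 243.65966796875), 79.23548126220703) [[327.0, -226.0], [566.0, -271.0], [655.0, 199.0], [416.0, 245.0]]
far-near corner [453.4 389.8 160. ]
far-back [681.1 349.4 160. ]
near hinge corner [421.9 249.1 160. ]
sill near end [405.1 174.8 110. ]
shelf back, upstand top start [642.  125.5 140. ]
side0 [ 110  214  127   91 5162] z 158.0121745956493
((547.93701171875, 294.32574462890625), (156.38101196289062, 243.5598907470703), 79.2852554321289) [[414.0, 240.0], [653.0, 195.0], [682.0, 349.0], [443.0, 394.0]]
shelf [ 192  158  197  111 8682] [ 3.59092621e-03 -3.51976958e-04  1.06818086e+02] 107.98766350370272
((475.6098327636719, -87.7410888671875), (516.5629272460938, 243.9400177001953), 79.43045043945312) [[308.0, -319.0], [548.0, -364.0], [643.0, 144.0], [403.0, 189.0]]
far-near [443.8 391.3 160. ]
far-back [676.3 344.9 160. ]
near hinge [414.7 243.1 160. ]
back hinge [645.1 207.  160. ]
sill near [402.2 178.4 110. ]
shelf open near [ 306.3 -299.8  110. ]
```

```bash
cat >> h.py <<'E'
TH=np.radians(79.3);XS=np.array([np.cos(TH),np.sin(TH)]);YS=np.array([-XS[1],XS[0]])
S0=np.array([521.8,154.])
def w2s(p): p=np.asarray(p)[...,:2]-S0; return np.stack([p@XS,p@YS],-1)
def s2w(x,y): return S0+x*XS+y*YS
def plan(state,tgt,yawdeg):
    """tool-frame shift & wz (deg) to world tgt [x,y,z], with tool down"""
    from scipy.spatial.transform import Rotation as R
    Rt=R.from_euler('xyz',state["tool_rot"])
    Rg=R.from_euler('xyz',[np.pi,0,np.radians(yawdeg)])
    return (Rt.inv().apply(np.array(tgt)-state["eef_pos"])).round(1),np.degrees((Rt.inv()*Rg).as_rotvec()).round(1)
E
python3 - <<'E'
from h import *
from cell import ctrl
s=ctrl.read_state()
H=None
img=np.zeros((560,800,3),np.uint8)
for n in("scene0","side0"):
    d=load(n);P,ok=cloud(d);m=ok&(P[...,2]>90)&(P[...,2]<260)
    q=w2s(P[m]);z=P[m][:,2]-(110.5 if n=="scene0" else 108);c=d["image"][m]
    px=(q[:,0]*1+540).astype(int);py=(280-q[:,1]*2).astype(int)
    px=(q[:,0]+520).astype(int)
    g=(px>1)&(px<799)&(py>1)&(py<558)
    for a,b,cc in zip(px[g],py[g],c[g]): img[b-1:b+2,a-1:a+1]=cc[::-1]
for x in range(-500,221,50): cv2.line(img,(x+520,0),(x+520,559),(0,255,255) if x==0 else (90,60,60),1)
for y in range(-120,121,40): cv2.line(img,(0,280-2*y),(799,280-2*y),(90,60,60),1)
cv2.imwrite("pics/sillview.png",img)
print(s2w(-155,22),plan(s,[*s2w(-155,22),300],169.3),s2w(-110,22))
E
```

```text
[471.40419309   5.77968207] (array([ 443.4, -489.5,  -68.7]), array([-0.000e+00, -1.000e-01, -1.487e+02])) [479.75919078  49.99725792]
```

View pics/sillview.png

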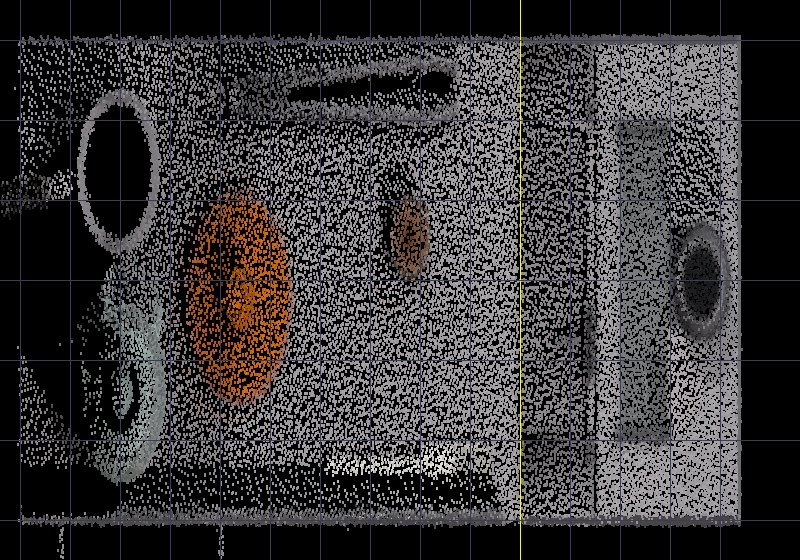

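```bash
python3 -m jog '10 -10 -55 0 0 -8 -1; 45 -50 -70 0 0 -18 -1; 85 -93 -70 0 0 -28 -1; 125 -137 -70 0 0 -38 -1; 165 -181 -70 0 0 -48 -1; 205 -225 -70 0 0 -58 -1; 245 -269 -70 0 0 -68 -1; 285 -313 -70 0 0 -78 -1'; python3 - <<'E'
from h import *
from cell import ctrl
s=ctrl.read_state();print(s["clock"],s["eef_pos"],s["tool_rot"],plan(s,[*s2w(-165,21),260],169.3))
E
```

```text
clock: 1.15
eef_pos: [385.6, -213.7, 301.4]
tool_rot: [3.141, 0.0, 1.726]
force: [1.1, 0.6, 0.3]
width: -0.1
1.15 [ 385.5752     -213.69693808  301.41219824] [3.14128284e+00 4.10431064e-04 1.72552196e+00] (array([193.9, 116.2,  41.4]), array([  0. ,   0. , -70.4]))
```

```bash
python3 -m jog '45 27 0 0 0 -10 -1; 90 54 0 0 0 -20 -1; 135 81 10 0 0 -30 -1; 175 105 25 0 0 -40 -1; 194 116 41 0 0 -50 -1; 194 116 41 0 0 -60 -1; 194 116 41 0 0 -70.4 -1; 194 116 41 0 0 -70.4 -1'; python3 - <<'E'
from h import *
from cell import ctrl
s=ctrl.read_state();print(s["clock"],s["eef_pos"],s["tool_rot"],s["qpos"],s["force"],w2s(s["eef_pos"]),plan(s,[*s2w(-165,21),180],169.3))
for n in("wrist","side"):
    d=ctrl.get_image(n);cv2.imwrite(f"pics/{n}1.png",d["image"][:,:,::-1]);np.savez(f"{n}1.npz",**d,eef=s["eef_pos"],rot=s["tool_rot"])
E
```

```text
clock: 2.15
eef_pos: [470.9, -6.5, 260.0]
tool_rot: [3.141, -0.001, 2.947]
force: [-0.2, -0.6, 0.3]
width: -0.1
2.15 [470.89475541  -6.45692107 260.04732721] [ 3.14126897e+00 -7.20368669e-04  2.94685383e+00] [ 0.50010344  0.41659102 -0.75509392  1.94676592  0.35663496  0.91531031
  0.94204663] [-0.24546978 -0.64203536  0.26488064] [-167.1184284   20.2286513] (array([ 0.7,  2.1, 80. ]), array([ 0. , -0. , -0.5]))
```

View pics/wrist1.png

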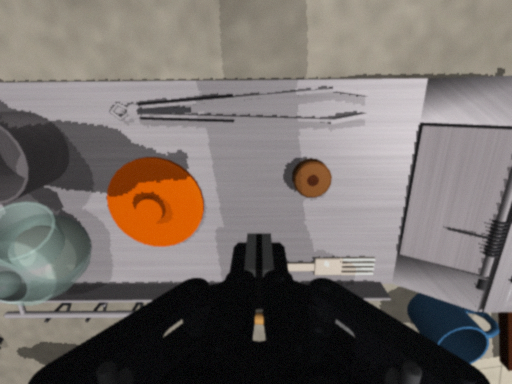

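View pics/side1.png

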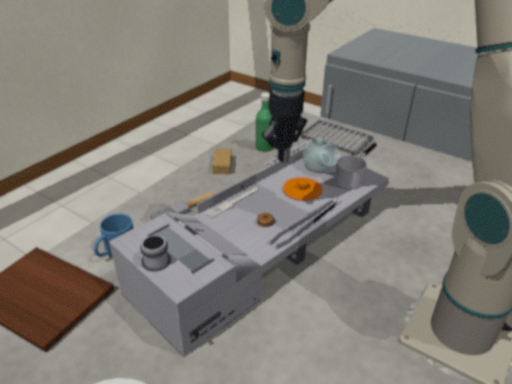

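```bash
cat >> h.py <<'E'
def wristT(d,eef,rot):
    from scipy.spatial.transform import Rotation as R
    T=np.eye(4);T[:3,:3]=R.from_euler('xyz',rot).as_matrix();T[:3,3]=eef
    return T@d["hand_eye"]
def puckpix(d):
    hsv=cv2.cvtColor(d["image"],cv2.COLOR_RGB2HSV)
    m=((hsv[...,0]<17)&(hsv[...,1]>90)&(hsv[...,2]<200)&(hsv[...,2]>40)).astype(np.uint8)
    return m
E
python3 - <<'E'
from h import *
d=load("wrist1");T=wristT(d,d["eef"],d["rot"])
P,ok=cloud(d,T)
m=puckpix(d)&(P[...,2]>108)&(P[...,2]<140)
k,l,st,ce=cv2.connectedComponentsWithStats(m.astype(np.uint8))
for i in range(1,k):
    if st[i,4]>300:
        q=P[l==i];print(st[i],ce[i],w2s(ray(d,*ce[i],126,T)),np.percentile(q[:,2],[5,50,95]))
        t=q[q[:,2]>np.percentile(q[:,2],60)]
        c,r=cv2.minEnclosingCircle(t[:,:2].astype(np.float32));print(w2s(c),r)
for u,v in((427,80),(408,200),(395,283),(421,124),(400,258)): print(u,v,w2s(ray(d,u,v,110,T)))
r=ok&(P[...,2]>150)&(P[...,2]<170);print(w2s(P[r]).min(0),w2s(P[r]).max(0))
sh=P[200:240,240:380];print("shelf z",np.median(sh[...,2]))
E
```

```text
[ 106  157   98   89 1962] [146.79357798 176.12079511] [-282.80838938   25.19209973] [114.36907067 118.44758064 119.71390421]
[-281.13531115   -9.26305972] 52.38505554199219
[ 293  159   38   38 1099] [311.74977252 178.13739763] [-111.41155238   21.4465195 ] [126.36302084 128.82246412 130.0559756 ]
[-111.44581314   20.55802584] 18.427146911621094
[132 191  41  33 515] [154.25048544 204.06601942] [-279.1879591    -6.08515071] [117.89318226 119.21093382 136.38707947]
[-286.0498648   -13.32687512] 22.478727340698242
427 80 [ -0.30801907 116.27703154]
408 200 [  2.15418686 -10.17673651]
395 283 [   4.52426109 -122.69134815]
421 124 [ 1.51509039 73.96234523]
400 258 [  5.07969878 -86.13536271]
[-441.74918138 -122.80002687] [106.02199688  97.8882748 ]
shelf z 111.04279603218171
```

```bash
python3 - <<'E'
import cv2
a=cv2.imread('pics/wrist1.png')[60:330,280:512];cv2.imwrite('pics/w1c.png',cv2.resize(a,None,fx=2.2,fy=2.2,interpolation=2))
E
```

```text
(no output)
```

View pics/w1c.png

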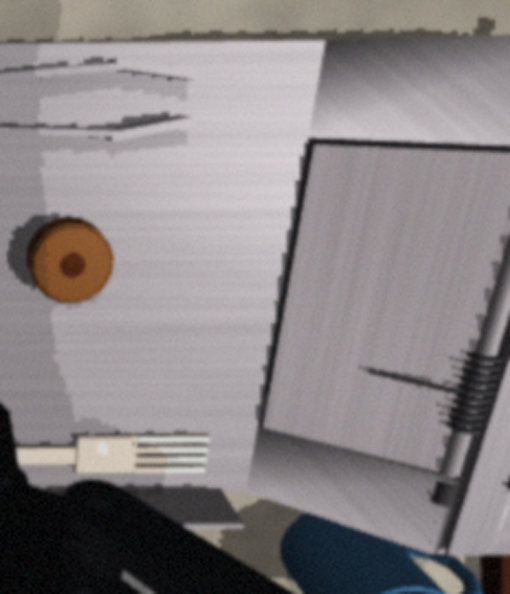

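```bash
python3 -m jog '0.7 2 50 0 0 -0.5 -1; 0.7 2 90 0 0 -0.5 -1; 0.7 2 120 0 0 -0.5 -1; 0.7 2 135 0 0 -0.5 -1; 0.7 2 143 0 0 -0.5 -1; 0.7 2 143 0 0 -0.5 -1'; python3 - <<'E'
from h import *
from cell import ctrl
s=ctrl.read_state();print(s["clock"],s["eef_pos"],s["force"],w2s(s["eef_pos"]),plan(s,[*s2w(-69,21),117],169.3))
E
```

```text
clock: 3.0
eef_pos: [471.1, -4.2, 117.6]
tool_rot: [-3.142, 0.001, 2.957]
force: [-0.3, 0.4, 0.8]
width: 0.0
3.0 [471.11570586  -4.20718571 117.60883809] [-0.33209168  0.41467471  0.8204848 ] [-164.86678653   20.42924331] (array([ 0.4, 95.9,  0.6]), array([-0. ,  0. ,  0.1]))
```

```bash
python3 -m jog '0.5 9 0 0 0 0 -1; 0.5 16 0 0 0 0 -1; 0.5 23 0 0 0 0 -1; 0.5 30 0 0 0 0 -1; 0.5 38 0 0 0 0 -1; 0.5 46 0 0 0 0 -1; 0.5 54 0 0 0 0 -1; 0.5 60 0 0 0 0 -1'; cat > look.py <<'E'
from h import *
from cell import ctrl
import sys
def look(tag,names=("scene","side")):
    s=ctrl.read_state();print(round(s["clock"],2),s["eef_pos"].round(1),"F",s["force"].round(1),"tcp_s",w2s(s["eef_pos"]).round(1),"w",s["width"],"yaw",np.degrees(s["tool_rot"][2]).round(1))
    for n in names:
        d=ctrl.get_image(n);cv2.imwrite(f"pics/{n}_{tag}.png",d["image"][:,:,::-1]);np.savez(f"{n}_{tag}.npz",**d,eef=s["eef_pos"],rot=s["tool_rot"])
        T=wristT(d,s["eef_pos"],s["tool_rot"]) if n=="wrist" else np.linalg.inv(d["extrinsics"])
        P,ok=cloud(d,T);q=w2s(P)
        m=puckpix(d)&ok&(P[...,2]>0)&(P[...,2]<140)&(q[...,0]>-200)&(q[...,0]<60)&(abs(q[...,1])<75)
        k,l,st,ce=cv2.connectedComponentsWithStats(m.astype(np.uint8))
        for i in range(1,k):
            if st[i,4]>25:
                Q=P[l==i];c,r=cv2.minEnclosingCircle(Q[:,:2].astype(np.float32))
                print(n,st[i],w2s(ray(d,*ce[i],122,T)).round(1),"circ",w2s(c).round(1),round(r,1),"z",np.percentile(Q[:,2],[5,50,95]).round())
    return s
if __name__=="__main__": look(sys.argv[1],sys.argv[2:] or ("scene","side"))
E
python3 look.py a scene side wrist
```

```text
clock: 4.0
eef_pos: [481.4, 54.6, 117.6]
tool_rot: [-3.14, 0.0, 2.957]
force: [-1.3, -3.5, 5.3]
width: -0.1
4.0 [481.4  54.6 117.6] F [-1.3 -3.5  5.3] tcp_s [-105.2   21.3] w -0.1391721134410316 yaw 169.4
scene [325 185  19  16 239] [-70.8  18.9] circ [-71.4  18.4] 19.3 z [117. 128. 130.]
side [246 220  16  14 173] [-69.8  25. ] circ [-70.4  25.7] 20.3 z [118. 126. 128.]
wrist [ 283  214   69   71 3660] [-72.3  22.3] circ [-73.5  21.1] 20.0 z [119. 129. 130.]
```

```bash
python3 - <<'E'
from cell import ctrl
s=ctrl.read_state();print(s["clock"],s["force"].round(2),s["eef_pos"].round(1))
E
```

```text
4.15 [1.18 0.04 1.51] [481.5  55.4 117.4]
```

View pics/wrist_a.png

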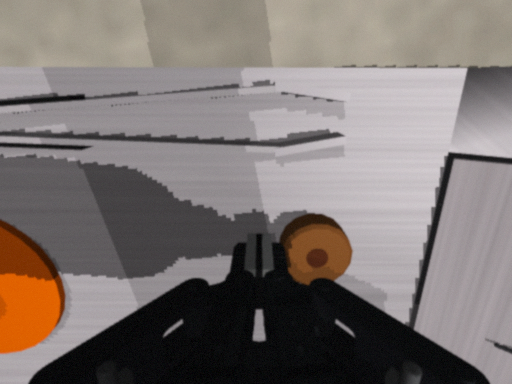

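```bash
python3 -m jog '0 6 0 0 0 0 -1; 0 13 0 0 0 0 -1; 0 20 0 0 0 0 -1; 0 27 0 0 0 0 -1; 0 32 0 0 0 0 -1; 0 35 0 0 0 0 -1; 0 36 0 0 0 0 -1'; python3 look.py b scene side wrist
```

```text
clock: 5.03
eef_pos: [487.8, 90.3, 117.3]
tool_rot: [-3.142, -0.0, 2.958]
force: [-0.6, -1.8, 3.2]
width: 0.1
5.03 [487.8  90.3 117.3] F [-0.6 -1.8  3.2] tcp_s [-68.9  21.6] w 0.10375606735987476 yaw 169.5
scene [340 192  19  17 248] [-34.4  19.1] circ [-40.8  20.9] 25.9 z [117. 128. 130.]
side [235 227  16  14 181] [-34.6  25.3] circ [-35.   25.9] 21.2 z [118. 125. 128.]
wrist [ 283  214   70   71 3691] [-35.9  22.7] circ [-37.   21.8] 20.0 z [119. 129. 130.]
```

```bash
python3 - <<'E'
from h import *
# corner-detect sill edge in wrist b : look at several rows
d=load("wrist_b");T=wristT(d,d["eef"],d["rot"])
P,ok=cloud(d,T);q=w2s(P)
g=np.where
for y in (100,70,40,0):
    m=ok&(abs(q[...,1]-y)<3)&(q[...,0]>-40)&(q[...,0]<80)
    o=np.argsort(q[m][:,0]);X=q[m][o,0];Z=P[m][o,2]
    b=np.arange(-40,80,8);print(y,[(int(a),round(float(np.median(Z[(X>=a)&(X<a+8)])),1)) for a in b if ((X>=a)&(X<a+8)).sum()>3])
E
```

```text
100 [(-40, 110.8), (-32, 110.7), (-24, 110.8), (-16, 110.7), (-8, 110.8), (0, 114.4), (8, 119.9), (16, 125.6), (24, 131.2), (32, 136.1)]
70 [(-40, 110.8), (-32, 110.7), (-24, 110.8), (-16, 110.8), (-8, 110.8), (0, 117.8), (8, 122.7), (16, 127.5), (24, 132.5), (32, 137.3), (40, 140.9)]
40 [(-40, 122.6), (-32, 117.1), (-24, 110.8), (-16, 111.0), (-8, 110.9), (0, 117.5), (8, 122.6), (16, 127.6), (24, 132.4), (32, 137.4), (40, 142.3), (48, 144.8)]
0 [(-16, 110.8), (-8, 110.9), (0, 118.0), (8, 122.9), (16, 127.5), (24, 132.5), (32, 137.5), (40, 142.1), (48, 147.1), (56, 150.0)]
```

View pics/wrist_b.png

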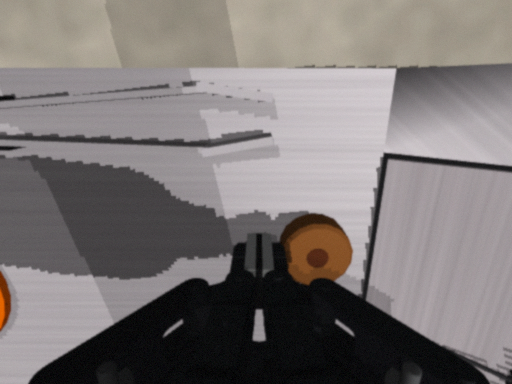

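```bash
python3 -m jog '0 -10 0 0 0 0 -1; 0 -20 -5 0 0 0 -1; 0 -20 -40 0 0 0 -1; -10 0 -60 0 0 10 0.66; -32.5 22 -60 0 0 20 0.66; -32.5 22 -60 0 0 30 0.66; -32.5 22 -60 0 0 40 0.66; -32.5 22 -60 0 0 45 0.66'; python3 look.py c scene side wrist;python3 - <<'E'
from h import *
from cell import ctrl
s=ctrl.read_state();print(plan(s,[*s2w(-47,-11),125],124.3))
E
```

```text
clock: 6.18
eef_pos: [523.7, 105.1, 177.5]
tool_rot: [-3.141, 0.0, 2.168]
force: [-0.0, -0.1, -0.1]
width: 70.9
6.17 [523.7 105.1 177.5] F [-0.  -0.1 -0.1] tcp_s [-47.7 -10.9] w 70.8837831125999 yaw 124.2
scene [340 193  19  16 237] [-33.2  18.5] circ [-33.7  18.5] 18.9 z [117. 128. 130.]
side [235 227  16  14 176] [-33.4  25.4] circ [-36.1  24.1] 21.2 z [118. 125. 127.]
wrist [ 211  144   54   54 2310] [-36.4  21.6] circ [-36.3  21.4] 19.9 z [126. 129. 130.]
(array([ 0.4,  0.4, 52.5]), array([-0. ,  0. ,  0.2]))
```

View pics/wrist_c.png

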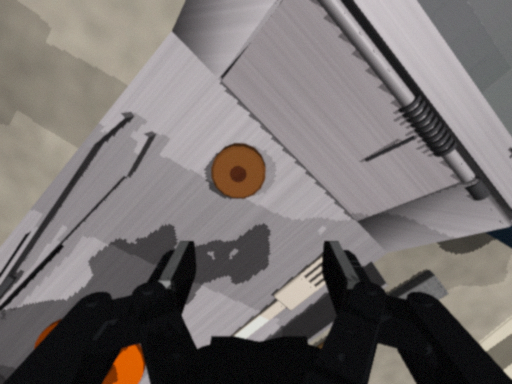

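View pics/scene_c.png

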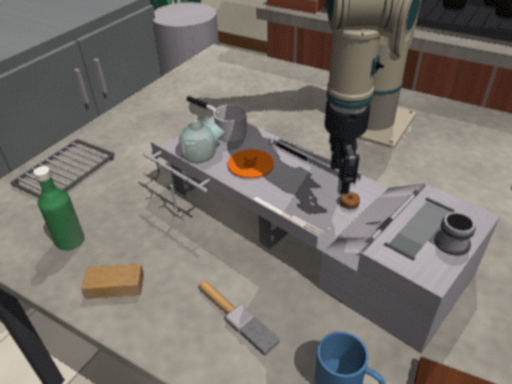

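```bash
python3 - <<'E'
from h import *
d=load("wrist_c");T=wristT(d,d["eef"],d["rot"]);P,ok=cloud(d,T);q=w2s(P)
for nm,a,b in(("B",150,200),("A",318,365)):
    r=np.zeros(ok.shape,bool);r[235:300,a:b]=1
    m=ok&r&(P[...,2]>140)
    Q=P[m];print(nm,len(Q),Q[:,2].min(),"x",q[m][:,0].min(),q[m][:,0].max(),"y",q[m][:,1].min(),q[m][:,1].max())
    t=m&(P[...,2]<Q[:,2].min()+12);print(q[t].min(0),q[t].max(0))
    Tt=np.linalg.inv(T@np.linalg.inv(d["hand_eye"]));L=np.c_[P[t],np.ones(t.sum())]@Tt.T;print("tool",L.min(0).round(1),L.max(0).round(1))
# fork
c=d["image"];w=(c.min(-1)>185)&ok&(P[...,2]>111)&(P[...,2]<122)
f=ok&(P[...,2]>112.5)&(P[...,2]<120)&(abs(q[...,1]+90)<40)&(q[...,0]<-15);print("fork",q[f].min(0),q[f].max(0),np.percentile(q[f],[2,98],axis=0))
E
```

```text
B 2096 185.4904347682343 x -80.81726587297993 -62.345788774226776 y 6.3726039751525665 29.27094767803972
[-80.63969375   6.64520562] [-64.46574786  28.48419289]
tool [-10.9 -48.8 -20.    1. ] [ 11.8 -35.   -8.    1. ]
A 2023 186.03670930818708 x -30.598938248024663 -7.921609828770907 y -44.21009583166339 -25.531365011526233
[-30.34648304 -43.87949494] [ -8.27417138 -27.88136718]
tool [-11.   35.1 -20.5   1. ] [12.  48.6 -8.5  1. ]
fork [-280.56754224 -122.19096415] [-16.24352692 -50.00893624] [[-269.24929057 -119.05104797]
 [ -22.41511184  -52.01131334]]
```

```bash
python3 -m jog '0.4 0.4 25 0 0 0 0.66; 0.4 0.4 45 0 0 0 0.66; 0.4 0.4 58 0 0 0 0.66; 0.4 0.4 65 0 0 0 0.66; 0.4 0.4 69 0 0 0 0.66; 0.4 0.4 70 0 0 0 0.66; 0.4 0.4 70 0 0 0 0.66'; python3 look.py d scene side wrist
```

```text
clock: 7.2
eef_pos: [524.2, 106.5, 107.7]
tool_rot: [3.141, 0.0, 2.172]
force: [0.1, -0.2, -0.9]
width: 71.0
7.2 [524.2 106.5 107.7] F [ 0.1 -0.2 -0.9] tcp_s [-46.2 -11.2] w 70.95154543259747 yaw 124.5
scene [353 194   6  14  54] [-22.3  24.8] circ [-25.7  23.8] 15.4 z [117. 127. 130.]
side [235 226  16  15 181] [-33.9  24.8] circ [-42.2  16.2] 31.7 z [117. 125. 128.]
wrist [ 185  168   81   80 5077] [-36.2  21.9] circ [-36.3  21.7] 19.8 z [122. 129. 130.]
```

View pics/wrist_d.png

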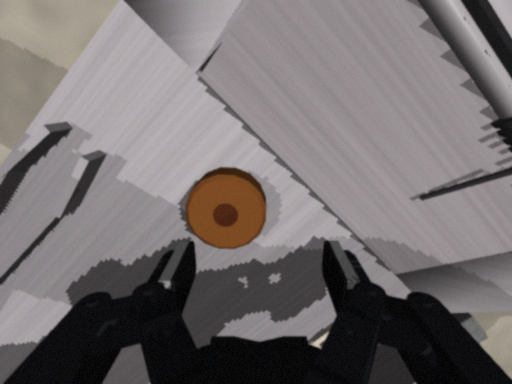

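```bash
python3 - <<'E'
import cv2
a=cv2.imread('pics/side_d.png')[140:300,150:330];cv2.imwrite('pics/side_dc.png',cv2.resize(a,None,fx=3.5,fy=3.5,interpolation=2))
E
```

```text
(no output)
```

View pics/side_dc.png

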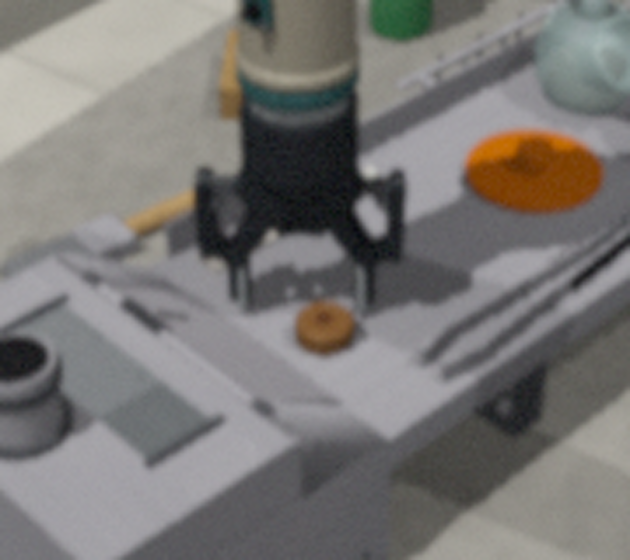

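```bash
python3 -m jog '3 3 1.5 0 0 0 0.66; 6 6 1.5 0 0 0 0.66; 9 9 1.5 0 0 0 0.66; 12 12 1.5 0 0 0 0.66; 15 15 1.5 0 0 0 0.66; 18 18 1.5 0 0 0 0.66; 21 21 1.5 0 0 0 0.66; 21 21 1.5 0 0 0 0.66'; python3 look.py e scene side wrist
```

```text
clock: 8.35
eef_pos: [529.4, 136.1, 105.8]
tool_rot: [3.141, -0.0, 2.173]
force: [-1.3, -3.5, 1.0]
width: 70.8
8.35 [529.4 136.1 105.8] F [-1.3 -3.5  1. ] tcp_s [-16.1 -10.8] w 70.83951087042323 yaw 124.5
side [227 230  16  16 199] [-10.7  23.9] circ [-20.9  13.6] 32.4 z [115. 125. 128.]
wrist [ 177  180   81   80 5137] [-12.9  21.1] circ [-13.7  21.2] 20.5 z [120. 129. 130.]
```

View pics/wrist_e.png

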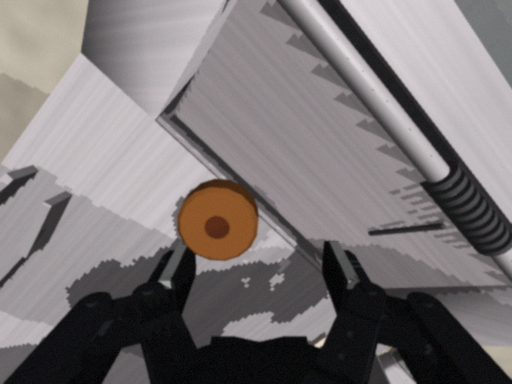

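```bash
cat > ang.py <<'E'
from h import *
import sys
d=load(sys.argv[1]);T=wristT(d,d["eef"],d["rot"]);P,ok=cloud(d,T);q=w2s(P)
m=ok&(abs(q[...,1])<55)&(q[...,0]>15)&(q[...,0]<58)&(P[...,2]>80)&(P[...,2]<152)
m[230:]=False
X=q[m][:,0];Z=P[m][:,2]-110.8
for _ in range(3):
    c=np.polyfit(X,Z,1);r=abs(np.polyval(c,X)-Z);k=r<4;X,Z=X[k],Z[k]
print(len(X),"slope deg",np.degrees(np.arctan(c[0])),"theta~",np.arctan(c[0])-0.57, "z at 70",np.polyval(c,70))
E
python3 ang.py wrist_d; python3 ang.py wrist_e
```

```text
32619 slope deg 31.528816976070633 theta~ -0.01971833450888516 z at 70 47.310584094672286
18701 slope deg 40.18937763729789 theta~ 0.13143696409822758 z at 70 47.56461671549071
```

```bash
python3 -m jog '2 3 0 0 0 0 0.66; 4 5 0 0 0 0 0.66; 5.5 6.5 0 0 0 0 0.66; 5.5 6.5 0 0 0 0 0.66; 5.5 6.5 0 0 0 0 0.66'; python3 look.py f scene side wrist; python3 ang.py wrist_f
```

```text
clock: 9.12
eef_pos: [531.6, 143.9, 105.8]
tool_rot: [3.141, -0.0, 2.172]
force: [-1.1, -3.9, 0.5]
width: 70.5
9.12 [531.6 143.9 105.8] F [-1.1 -3.9  0.5] tcp_s [ -8.1 -11.5] w 70.51713443669648 yaw 124.5
side [224 232  17  16 199] [-2.9 23.5] circ [-12.3  17.6] 31.2 z [115. 125. 128.]
wrist [ 177  179   81   82 5186] [-4.9 20.5] circ [-5.4 18.7] 21.2 z [119. 129. 130.]
15195 slope deg 45.379012236121405 theta~ 0.222013174823113 z at 70 47.99415459472739
```

View pics/wrist_f.png

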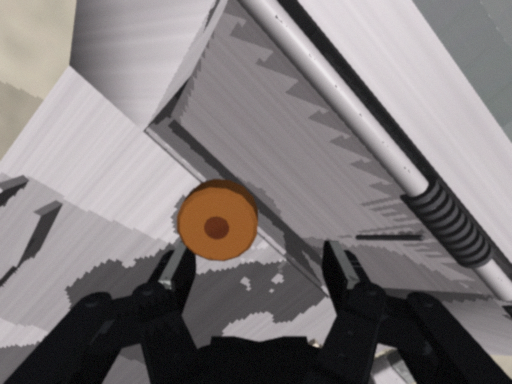

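```bash
python3 -m jog '0 0 0 0 0 0 0.9; 0 0 1.5 0 0 0 0.9; 0 0 1.5 0 0 0 0.9; 0 0 1.5 0 0 0 0.9'; python3 look.py g wrist; python3 ang.py wrist_g
```

```text
clock: 9.78
eef_pos: [531.4, 144.5, 104.4]
tool_rot: [3.141, -0.001, 2.173]
force: [-3.5, -1.2, 2.5]
width: 81.2
9.78 [531.4 144.5 104.4] F [-3.5 -1.2  2.5] tcp_s [ -7.5 -11.2] w 81.23571254488189 yaw 124.5
wrist [ 176  181   82   82 5256] [-4.9 20.5] circ [-4.6 18.7] 21.2 z [119. 129. 130.]
14843 slope deg 46.95040132563796 theta~ 0.24943908826509287 z at 70 48.1056562952317
```

```bash
python3 -m jog '-3.5 3.5 2 0 0 0 0.9; -3.5 3.5 2 0 0 0 0.9; -0.5 6.5 2 0 0 0 0.9; 2.5 9.5 2 0 0 0 0.9; 5 12 2 0 0 0 0.9; 7 14 2 0 0 0 0.9'; python3 look.py h wrist side; python3 ang.py wrist_h
```

```text
clock: 10.58
eef_pos: [538.8, 155.2, 101.6]
tool_rot: [-3.138, 0.002, 2.17]
force: [-0.4, -7.0, -0.8]
width: 81.0
10.57 [538.8 155.2 101.6] F [-0.4 -7.  -0.8] tcp_s [  4.3 -16.5] w 81.00695076731657 yaw 124.3
wrist [ 161  180   85   84 5528] [ 3.9 20.6] circ [ 1.8 16.5] 23.9 z [119. 128. 130.]
side [221 233  17  17 212] [ 6.8 24. ] circ [-1.1 11.7] 33.2 z [114. 125. 127.]
2222 slope deg 59.05488338616213 theta~ 0.4607021544698272 z at 70 48.43888728852099
```

View pics/wrist_h.png

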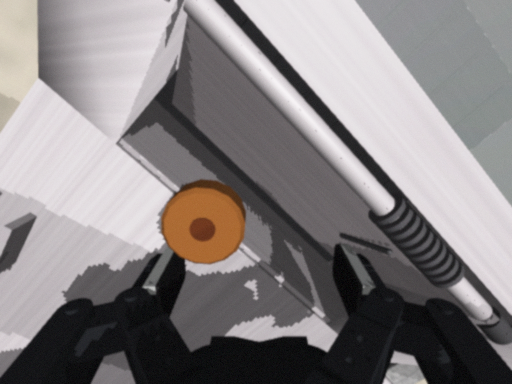

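```bash
python3 -m jog '2.5 2.5 0 0 0 0 0.9; 4.5 4.5 0 0 0 0 0.9; 6 6 0 0 0 0 0.9; 6 6 0 0 0 0 0.9; 6 6 0 0 0 0 0.9'; python3 look.py i wrist side; python3 ang.py wrist_i
```

```text
clock: 11.3
eef_pos: [540.1, 163.2, 101.4]
tool_rot: [-3.137, 0.002, 2.17]
force: [-1.8, -5.9, -1.2]
width: 81.2
11.3 [540.1 163.2 101.4] F [-1.8 -5.9 -1.2] tcp_s [ 12.5 -16.3] w 81.17009826133507 yaw 124.3
wrist [ 208  141   49   47 1407] [40.8 30.9] circ [18.8 19. ] 22.5 z [29. 35. 41.]
3353 slope deg 69.24473567564117 theta~ 0.6385486272131186 z at 70 51.53926047196802
```

View pics/wrist_i.png

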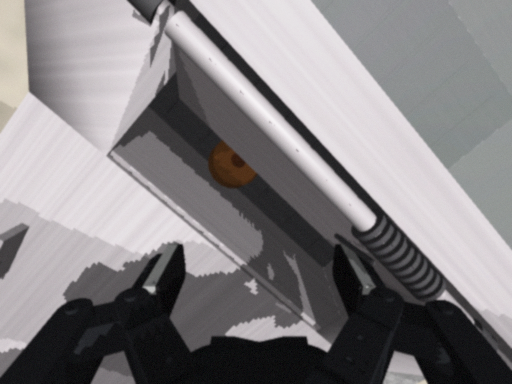

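The puck now lies on the pan inside the box, seen at pixel (233,163), and the flap is still held open. Next I draw the fingers out.

```bash
python3 -m jog '-6 -6 0 0 0 0 0.9; -14 -14 0 0 0 0 0.9; -22 -22 0 0 0 0 0.9; -32 -32 0 0 0 0 0.9; -42 -42 0 0 0 0 0.9; -50 -50 0 0 0 0 0.9; -54 -54 -20 0 0 0 0.9; -54 -54 -60 0 0 0 0.9'; python3 -m jog '0 0 -40 0 0 0 0.9; 0 0 -60 0 0 0 0.9; 0 0 -60 0 0 0 0.9; 0 0 -60 0 0 0 0.9'; python3 look.py j wrist scene side; python3 ang.py wrist_j
python3 - <<'E'
from h import *
d=load("wrist_i");T=wristT(d,d["eef"],d["rot"]);P,ok=cloud(d,T);q=w2s(P)
m=puckpix(d).astype(bool)&ok&(P[...,2]<60);m[:140]=0;m[200:]=0;print("puck pts",np.median(q[m],0),np.median(P[m][:,2]))
E
```

```text
clock: 12.4
eef_pos: [525.0, 89.2, 161.3]
tool_rot: [-3.137, -0.002, 2.171]
force: [0.3, -0.3, 0.1]
width: 81.4
clock: 12.9
eef_pos: [526.0, 90.2, 221.2]
tool_rot: [-3.14, -0.001, 2.172]
force: [0.1, 0.2, 0.4]
width: 81.0
12.9 [526.   90.2 221.2] F [0.1 0.2 0.4] tcp_s [-61.9 -15.9] w 81.04435984823925 yaw 124.4
9146 slope deg 31.527683983150155 theta~ -0.019738108965749346 z at 70 47.365230134491526
puck pts [18.72183079 22.19734038] 34.940478641179226
```

View pics/wrist_j.png

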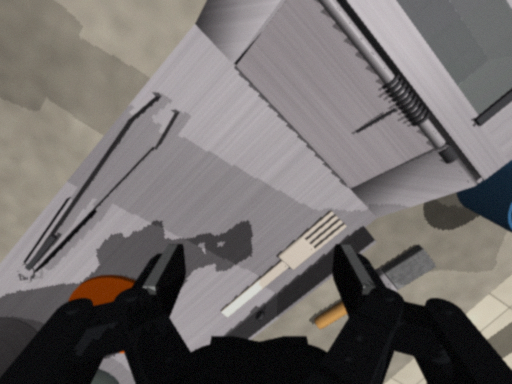

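View pics/scene_j.png

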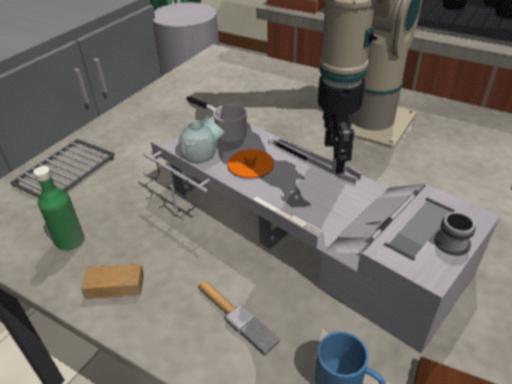

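```bash
python3 -c "
from cell import ctrl
print(ctrl.finish_job())"
```

```text
the job is handed in; nothing more can be done
None
```

I pushed the puck into the smoke box, the flap shut behind it, and I handed the job in at about 13 s of the 35 s allowed. No verdict is reported.

**What I did:**
1. With the closed fingers I nudged the puck from about 111 mm to 36 mm before the sill.
2. I set the gripper at 45°, so one finger led and the other followed behind the puck. The leading finger pushed the flap open to about 0.27 rad while the puck's middle was about 5 mm short of the sill.
3. I carried on until the puck dropped, with the flap held at about 0.65 rad. Then I drew both fingers back along the shelf and lifted them clear.

**Last checks:**
- **Puck:** before I drew the fingers out, the wrist camera saw it inside the box, at about x 19, y 22 mm. The surface it saw was about 75 mm below the shelf top. The flap hides it now, so I have no later sighting.
- **Flap:** its measured slope is the same as before I opened it (31.53° both times), so it has shut.
- **Gripper:** it is in free air, with the force close to zero.
- **Other things on the shelf:** the tongs, lid, fork, salt pig and pot look untouched in the final pictures. I judged this by eye and did not measure it.

**Disagreements and limits:**
- The fixed cameras put the puck 2 to 4 mm away from where the wrist camera did. I relied on the wrist camera.
- I could not measure the contact forces on the puck directly.

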